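Press the brass bushing into the ceramic lantern and drop in its hanger

TASK

Press the flanged brass bushing, barrel down, into the rubber-lined hole in the top of the white ceramic lantern until its flange sits flat on the collar all round, then drop the ring-topped hanger through it so that it stands fully home on the bushing's neck. The hole was cut by hand and is not quite in the middle, so feel for it; the ceramic is brittle, so never lean on the lantern with more than about three kilograms of push. Leave the ball finial and the other things on the table where they are.

Things in the scene. Friction and masses are not known exactly. Their poses are not given: they have to be found in the camera images.
- lantern_top (a point): On the lantern's axis, level with the flat top of its collar (a ring 68 mm across, 6 mm thick), 164 mm above the table; z up. The collar and the 27 mm hole through it were placed by hand: their common centre is 3.5 mm off this point, in an unknown direction. Below the collar's mouth, from 4 mm down, a ribbed black rubber grommet narrows the hole to 24 mm.
- lantern: White slotted ceramic cone, 160 mm across at foot, 100 at top, fixed upright by clay lugs on a plywood bat 190 mm across; origin on its axis at the table. A bushing set down over 1.5 mm off the hole's centre stands on the collar; closer, its nose drops in. The grommet's 8 ribs give 3 mm outward. Pressing in takes 5 to 20 N; the bushing then stays where left.
- bushing_mid (a point): On the axis of the brass bushing, half-way up its 38 mm; z is its axis, up. It stands barrel down on the 4 mm cork mat. Grasp it by its neck: 24 mm diameter, the top 16 mm. When home this point is 1 mm above the collar's top. It weighs about 100 g.
- bushing: The bushing; origin at the centre of its lower end. Going up from there: nose tapered from 23.6 to 26 mm diameter over 6 mm, 26 mm barrel up to 18 mm, flange 40 mm across from 18 to 22 mm, neck from 22 to 38 mm. A 14 mm bore runs through it.
- hanger_body (a point): On the axis of the brass hanger, in the middle of the round body it is grasped by (18 mm diameter, 26 mm long); z is its axis, up. It stands in a hole of the light wooden block (115 x 60 mm, 45 mm high, holes 32 mm either side of its middle along its length). When home this point is 36 mm above the bushing's middle point. About 90 g.
- hanger: The hanger; origin at the centre of the underside of its collar (20 mm across, 4 mm thick), which rests on the block now and on the bushing's neck when home. The body's middle is 17 mm above it, the top of the small ring (18 mm wide, 5 mm thick) 46 mm above it; the 10 mm round-ended stem reaches 36 mm below it.
- finial: Ball finial, dark ball of 26 mm on a brass stem, standing in the other hole of the block, 64 mm from the hanger; origin at the centre of its collar's underside, on the block's top; its top is 38 mm above that. Leave it.
- spare_grommet: Spare black rubber grommet, 38 mm across, 10 mm high, lying on the cork mat, some 70 mm from the bushing. Leave it.
- glaze_bottle: Grey squeeze bottle with green label, 62 mm across, 160 mm high, origin under its base. Leave it.
- brush_pot: Pale pot with three brushes, 80 mm across, brushes to about 200 mm high, origin under its base. Leave it.
- palette: White six-well paint palette, 100 x 155 x 9 mm, origin under its middle. Leave it.
- pencil: Teal pencil, 160 mm long, 8 mm thick, origin under its middle. Leave it.

How it is judged:
On the way, in this order (a step that is already met when the one before it is completed fails the run):
1. the bushing is pressed home in the lantern's hole (z of bushing_mid in the frame of lantern_top between -0.0015 and 0.0025 m and horizontal distance between bushing_mid and lantern_top below 0.0065 m and angle between bushing_mid's own z axis and vertical below 0.06 rad), for 0.2 s.
2. the hanger is down through the bushing, standing on its neck (all of step 1 and z of hanger_body in the frame of bushing_mid between 0.033 and 0.0385 m and horizontal distance between hanger_body and bushing_mid below 0.004 m and angle between hanger_body's own z axis and vertical below 0.12 rad), for 0.2 s.
At the end, for the whole second after the job is handed in: The bushing is upright in the lantern's hole with its flange within 1.5 mm of the collar's top face (tilt under 0.06 rad), the hanger's stem is down its bore with the hanger's collar within 2.5 mm of the bushing's neck and upright within 0.12 rad; both are released and at rest (all of step 2 and linear speed of each of bushing, hanger below 0.02 m/s); the robot touches nothing.
It fails at once if the pushes and squeezes on the lantern, its collar and grommet together pass 60 N (contact force between lantern and anything else above 60 N).
It fails at once if the finial or the spare grommet is moved by more than 20 mm (distance of any of finial, spare_grommet from where it was at the start of the episode above 0.02 m).
It fails at once if another thing on the table is moved by more than 20 mm (distance of any of glaze_bottle, brush_pot, palette, pencil from where it was at the start of the episode above 0.02 m).
It also fails if it takes over 67 s, if anything falls off the work surface, if the arm or the gripper's body presses on something with over 40 N, if the wrist force passes 120 N, or if a joint passes its speed limit or range.

ROBOT

A 6-joint arm with a two-finger parallel gripper is mounted at the origin on the work surface. World frame = base frame: x ahead of the robot, y to its left, z up, the work surface at z = 0. Lengths are in m, angles in rad, forces in N, time in s.
With the tool pointing down it reaches from about 0.375 to 0.9 m from the base axis. Payload 3.1 kg.
Tool frame: the origin (TCP) lies between the finger pads; the fingertips stand 14 mm ahead of it and the grasp point (between the pads) lies 5 mm behind it; z points along the fingers, y is the line along which they close (so a half turn about z gives the same grasp; the last joint's range is limited). The gripper opens to 85 mm and grips with 20 to 120 N. Pads are 22 mm wide; open, the fingers measure 114 mm over their backs; the gripper's body (76 mm by 85 mm) begins 54 mm behind the grasp point. The pads swing forward as they close: fully open they stand 13 mm farther back than shut.
Start: joints at [-1.302, 0.527, 1.433, -0, 1.181, -0.178], TCP at [0.27, -0.564, 0.245] pointing down, gripper open.
Joint ranges: [-3.08, 3.08], [-0.75, 2.2], [0.22, 2.44], [-1.43, 4.57], [0, 2.65], [-2.85, 2.85]. Speed limits (rad/s): [2.79, 2.79, 3.14, 3.14, 3.14, 3.14].

INTERFACE

Orientations are given as [roll, pitch, yaw] about the fixed x, y, z axes, in that order (R = Rz(yaw) Ry(pitch) Rx(roll)).
In Python, from plant import * gives the robot as it stands.
- The arm moves only by the tool apply_moves, never from a script. Its argument "deltas" is a list of rows, each an object of numbers: "dx", "dy", "dz": the shift along the world's x, y, z in mm; "twist": the turn about the world's z in degrees. A call has exactly 5 rows; each row is the pose to reach, as a shift and turn from the pose commanded when the call began; what a row does not reach only later rows make up. A row lasts 1/10 s, in which the tool goes at most 50 mm and 8.59 degrees, less where a joint would pass 70% of its speed; a pose out of reach is approached as far as the arm can. A call with a gripper value outside its range is refused whole. "gripper" is the opening, from 0 (shut) to 1 (fully open), set as the call begins (left out, the last holds). The fingers move at their own pace and stop on an object; "force" is the grip in N (left out, the last holds). Time passes only in rows, so rows that repeat a pose let the fingers close, or fill a call up. It gives the time, the measured TCP pose, the force, the opening and the grip force at its end, in the units of the state.
- sense(): the state, without advancing time (a new reading comes with each control period).
- grab_frame(name): name is "scene" or "side" or "wrist"; returns a dict with "image" (420x560x3 uint8, red, green, blue), "fx", "fy", "cx", "cy" (pixels), "world_from_camera" (4x4, takes a point from camera to world coordinates). Camera axes: x right, y up, looking along -z (the intrinsics and any distortion apply to the point x, -y, -z); pixel columns grow to the right and rows downward; lengths in m; the calibration is good to about 2 mm. A picture is of the moment at which its call begins. There is no depth.
- hand_in(): hands the job in; it is judged then, once.
The state is a dict: "time": time; "joint_positions": joint angles; "qvel": joint speeds; "joint_torque": joint torques, N m; "position": TCP position; "tool_rot": TCP orientation; "wrist_force": force on the tool from outside, world axes, zero at the start; "wrist_torque": the same for the moment, N m; "grip_width": finger opening in m; "finger_force": force on a finger pad.
Only numpy, scipy, OpenCV 4.12 (cv2) and the standard library are available. Lean on these libraries where they do the work, as an engineer would, in place of code of your own. Each camera call takes 0.05 s, during which the arm holds its last target. There are 200 camera calls.

## Working session

There is one attempt and no reset: what is moved stays moved. The work goes in short steps, Python scripts to look and compute and a tool call to move; the robot and the scene stay as the last step left them, time stands still between calls to the robot, and variables do not carry over. Pictures are saved under pics/ and viewed, at most 10 in all, crops included, and the job is handed in when it is done.

Besides the shell and the picture viewer there is one more tool, called after "Request:" by a JSON object that holds its "fn" and its "kwargs". apply_moves: Moves the arm, as the interface text tells. Its arguments: {"type":"object","properties":{"deltas":{"type":"array"},"gripper":{"type":"number"},"force":{"type":"number"}},"required":["deltas"]}

```bash
mkdir -p pics; ls
cat > h.py <<'E'
from plant import *
import numpy as np, cv2
def grab(n,f=None):
    d=grab_frame(n)
    if f: cv2.imwrite('pics/'+f,cv2.cvtColor(d['image'],cv2.COLOR_RGB2BGR))
    return d
def ray(d,u,v):
    T=np.array(d['world_from_camera']); c=np.array([(u-d['cx'])/d['fx'],-(v-d['cy'])/d['fy'],-1.])
    return T[:3,3],T[:3,:3]@c
def onz(d,u,v,z):
    o,r=ray(d,u,v); return o+r*(z-o[2])/r[2]
def proj(d,p):
    T=np.array(d['world_from_camera']); c=T[:3,:3].T@(np.array(p)-T[:3,3])
    return d['cx']+d['fx']*c[0]/-c[2], d['cy']-d['fy']*c[1]/-c[2]
def tri(a,b):
    # a,b: (d,u,v)
    o1,r1=ray(*a);o2,r2=ray(*b)
    s=np.linalg.lstsq(np.c_[r1,-r2],o2-o1,rcond=None)[0]
    p,q=o1+r1*s[0],o2+r2*s[1]; return (p+q)/2,np.linalg.norm(p-q)
E
python3 - <<'E'
from h import *
import pickle
D={n:grab(n,n+'0.png') for n in('scene','side','wrist')}
pickle.dump(D,open('d0.pkl','wb'))
for n,d in D.items(): print(n,[k for k in d],d['fx'],np.round(d['world_from_camera'],3).tolist())
cv2.imwrite('pics/both.png',cv2.cvtColor(cv2.resize(np.hstack([D['scene']['image'],D['side']['image']]),(800,300)),cv2.COLOR_RGB2BGR))
print(sense())
E
```

```text
pics
scene ['image', 'fx', 'fy', 'cx', 'cy', 'world_from_camera'] 499.69675962270145 [[-0.084, -0.605, 0.792, 1.675], [0.996, -0.042, 0.073, 0.11], [-0.011, 0.795, 0.607, 0.971], [0.0, 0.0, 0.0, 1.0]]
side ['image', 'fx', 'fy', 'cx', 'cy', 'world_from_camera'] 455.13441721591414 [[-0.953, 0.186, -0.238, 0.275], [-0.303, -0.581, 0.756, 0.957], [0.002, 0.792, 0.61, 0.899], [0.0, 0.0, 0.0, 1.0]]
wrist ['image', 'fx', 'fy', 'cx', 'cy', 'world_from_camera'] 354.4178661923496 [[0.431, 0.854, 0.292, 0.345], [-0.902, 0.409, 0.137, -0.527], [-0.002, -0.322, 0.947, 0.373], [0.0, 0.0, 0.0, 1.0]]
{'time': 0.15, 'joint_positions': array([-1.30248895e+00,  5.28261620e-01,  1.43361436e+00, -3.96768585e-06,
        1.18142427e+00, -1.78497875e-01]), 'qvel': array([ 0.00051048, -0.00140213, -0.00243189, -0.00059972,  0.00060782,
       -0.00240514]), 'joint_torque': array([ 9.25768763e-04, -4.42743766e+01, -1.78277296e+01, -1.60442614e-04,
        5.54892773e-03, -4.58479121e-06]), 'position': array([ 0.26993688, -0.56310821,  0.24455086]), 'tool_rot': array([-3.13991154e+00, -2.99576215e-04,  4.46806504e-01]), 'wrist_force': array([0.27535318, 0.73401408, 0.6497429 ]), 'wrist_torque': array([ 0.01874617,  0.01817241, -0.03221957]), 'finger_force': 0.0, 'grip_width': 0.08517468939613683}
```

View pics/scene0.png

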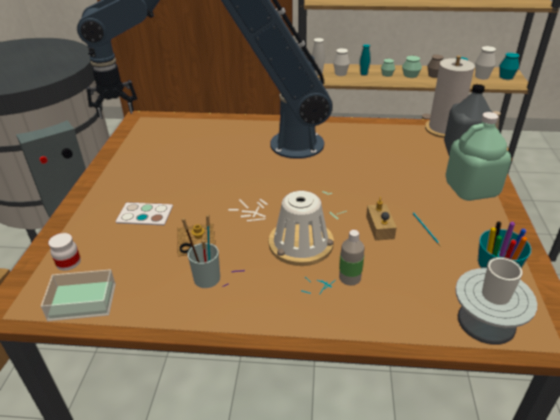

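View pics/side0.png

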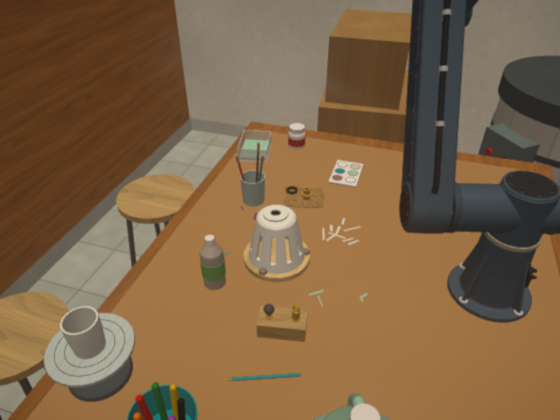

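The scene view shows the lantern hole near (300,200), the bushing near (199,231), the hanger at (379,204) and the finial at (385,216). The side view has the hole at (276,213), the bushing at (307,193), the grommet at (292,190), the hanger at (296,313) and the finial at (269,309).

Run:
```python
from h import *
import pickle
D=pickle.load(open('d0.pkl','rb'));s,e=D['scene'],D['side']
for n,a,b in(('top',(300,200),(276,213)),('bush',(199,231),(307,193)),('hang',(379,204),(296,313)),('fin',(385,216),(269,309))):
    print(n,*tri((s,*a),(e,*b)))
print(onz(s,300,200,.164),onz(e,276,213,.164),'bushtop',onz(e,307,189,.042),'grom',onz(e,292,190,.01))
print('pot',onz(s,205,283,0.0),'bottle',onz(s,351,281,0.))
o=[cv2.resize(s['image'][y:y+90,x:x+120],(480,360),interpolation=cv2.INTER_CUBIC) for x,y in((145,180),(330,165))]
o+=[cv2.resize(e['image'][y:y+90,x:x+120],(480,360),interpolation=cv2.INTER_CUBIC) for x,y in((250,150),(230,270))]
cv2.imwrite('pics/c1.png',cv2.cvtColor(cv2.resize(np.vstack([np.hstack(o[:2]),np.hstack(o[2:])]),(800,600)),cv2.COLOR_RGB2BGR))
```

```text
top [0.57418903 0.04879953 0.15966794] 0.0013296965604574398
bush [ 0.56455624 -0.25086199  0.02453313] 0.003530864399426003
hang [0.44984683 0.28051048 0.06492344] 0.0010283562750844815
fin [0.51262835 0.29277579 0.06946683] 0.00245264528881175
[0.58091198 0.04958969 0.164     ] [0.57231968 0.05318182 0.164     ] bushtop [ 0.56440859 -0.25162072  0.042     ] grom [ 0.62250791 -0.27525924  0.01      ]
pot [ 0.75135104 -0.19444828  0.        ] bottle [0.71525237 0.19605402 0.        ]
```

View pics/c1.png

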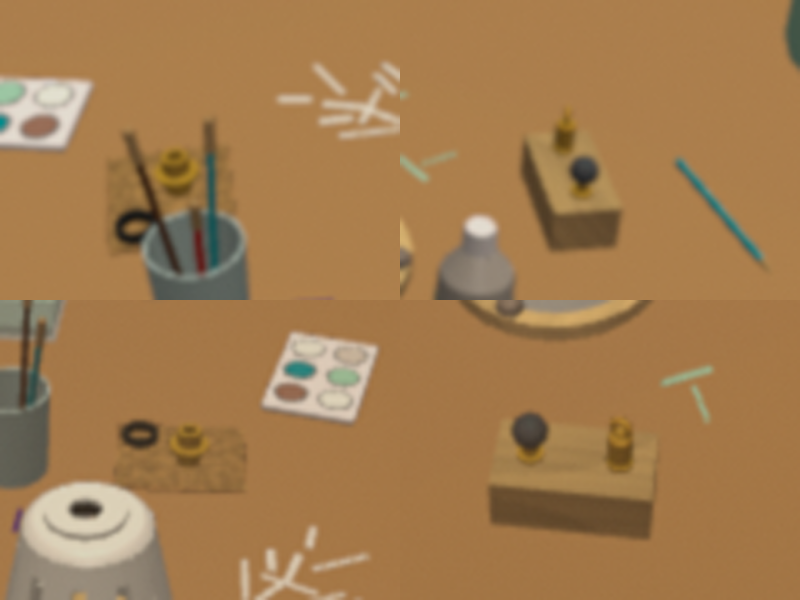

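Bushing at about (0.5645, -0.251), hanger at (0.450, 0.281), lantern hole near (0.575, 0.05). Next I'll go above the bushing and take a close look.

Request:
{"fn": "apply_moves", "kwargs": {"deltas": [{"dx": 30,"dy": 32,"dz": 0,"twist": 8},{"dx": 62,"dy": 66,"dz": -10,"twist": 16},{"dx": 94,"dy": 100,"dz": -20,"twist": 24},{"dx": 126,"dy": 134,"dz": -30,"twist": 32},{"dx": 158,"dy": 168,"dz": -40,"twist": 40}], "gripper": 0.6, "force": 40}}

```text
time: 0.65
position: [0.4289, -0.3941, 0.2048]
tool_rot: [-3.141, -0.0, 1.15]
wrist_force: [-0.1, 0.5, -0.3]
grip_width: 0.0513
finger_force: 0.0
```

Request:
{"fn": "apply_moves", "kwargs": {"deltas": [{"dx": 34,"dy": 36,"dz": -8,"twist": 8},{"dx": 68,"dy": 72,"dz": -16,"twist": 16},{"dx": 102,"dy": 108,"dz": -24,"twist": 24},{"dx": 137,"dy": 144,"dz": -35,"twist": 24},{"dx": 137,"dy": 144,"dz": -35,"twist": 24}]}}

```text
time: 1.15
position: [0.5676, -0.2461, 0.1686]
tool_rot: [-3.141, -0.003, 1.57]
wrist_force: [-0.1, 0.5, -0.4]
grip_width: 0.0515
finger_force: 0.0
```

Run:
```python
from h import *
import pickle
w=grab('wrist','w1.png'); st=sense(); print(st['position'],st['tool_rot'],st['grip_width'],st['time'],st['wrist_force'])
pickle.dump((w,st),open('w1.pkl','wb'))
D=pickle.load(open('d0.pkl','rb'));s,e=D['scene'],D['side']
print(tri((s,183.4,220.5),(e,238,157)),tri((s,207.4,216.6),(e,258,143)),tri((s,183.4,220.5),(e,258,143)),tri((s,207.4,216.6),(e,238,157)))
print(proj(w,[.5645,-.251,.042]))
```

```text
[ 0.56631774 -0.24829391  0.16903855] [-3.13996657e+00 -1.44779299e-03  1.56914256e+00] 0.051124868532497286 1.2 [-0.79189205 -0.57268633 -0.11171892]
(array([ 0.76260531, -0.20380236,  0.1886245 ]), np.float64(0.06809088916993947)) (array([ 0.71387466, -0.18069567,  0.21285797]), np.float64(0.02723223408373182)) (array([ 0.72639045, -0.23391552,  0.19433469]), np.float64(0.0026909300521784853)) (array([ 0.74860084, -0.15382898,  0.20595785]), np.float64(0.04147246943883801))
(np.float64(271.7761607852867), np.float64(208.51019119272902))
```

View pics/w1.png

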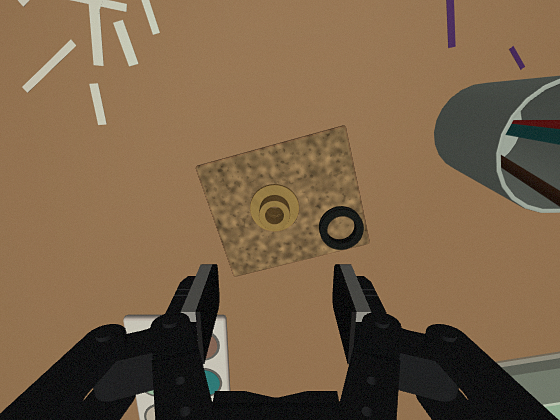

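The wrist view shows the bushing with its flange around (274,207) and its neck/bore around (274,213). The grommet is at (341,228). The pot with brushes is well off to the right.

Run:
```python
from h import *
import pickle
w,st=pickle.load(open('w1.pkl','rb'))
im=w['image']; c=im[175:245,240:310]
hsv=cv2.cvtColor(im,cv2.COLOR_RGB2HSV)
m=((hsv[...,0]>19)&(hsv[...,0]<34)&(hsv[...,1]>90)).astype(np.uint8)
m[:175]=0;m[245:]=0;m[:,:240]=0;m[:,310:]=0
m=cv2.morphologyEx(m,cv2.MORPH_OPEN,np.ones((3,3)))
k=max(cv2.findContours(m,cv2.RETR_EXTERNAL,cv2.CHAIN_APPROX_NONE)[0],key=cv2.contourArea)
el=cv2.fitEllipse(cv2.convexHull(k)); print(el, onz(w,*el[0],.026))
for v in (212,214):print(onz(w,274.5,v,.042))
g=cv2.resize(c,(560,560),interpolation=cv2.INTER_CUBIC)
cv2.imwrite('pics/c2.png',cv2.cvtColor(g,cv2.COLOR_RGB2BGR))
```

```text
((274.1853942871094, 207.4515838623047), (44.650238037109375, 47.94548416137695), 90.64336395263672) [ 0.56625843 -0.25559585  0.026     ]
[ 0.56656938 -0.25382481  0.042     ]
[ 0.56656546 -0.25545065  0.042     ]
```

View pics/c2.png

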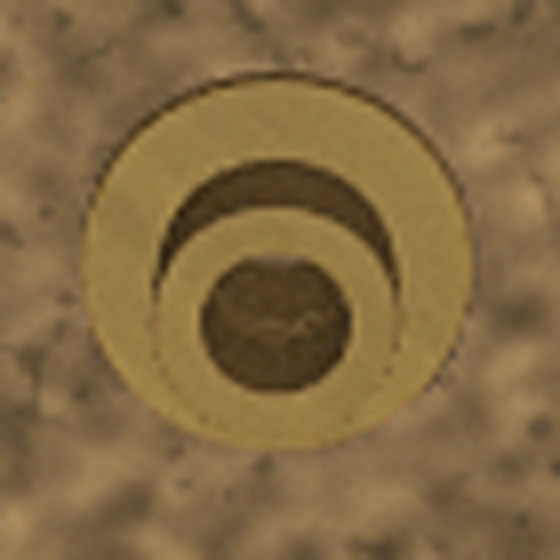

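Bushing centre measures (0.5664, -0.256), so that means 7.5 mm in −y, then down until the tips sit just above the flange.

Request:
{"fn": "apply_moves", "kwargs": {"deltas": [{"dx": 0,"dy": -7.5,"dz": -30},{"dx": 0,"dy": -7.5,"dz": -65},{"dx": 0,"dy": -7.5,"dz": -100},{"dx": 0,"dy": -7.5,"dz": -120},{"dx": 0,"dy": -7.5,"dz": -127}]}}

```text
invalid input
```

Request:
{"fn": "apply_moves", "kwargs": {"deltas": [{"dz": 0},{"dz": 0},{"dz": 0},{"dz": 0},{"dz": 0}], "gripper": 0, "force": 50}}

```text
invalid input
```

Run:
```python
from h import *
w=grab('wrist','w2.png'); st=sense(); print({k:np.round(st[k],4) for k in('position','tool_rot','grip_width','time','wrist_force','finger_force','wrist_torque')})
```

```text
{'position': array([ 0.5654, -0.2501,  0.1695]), 'tool_rot': array([-3.1401e+00, -5.0000e-04,  1.5670e+00]), 'grip_width': np.float64(0.0513), 'time': np.float64(1.25), 'wrist_force': array([-0.2298, -0.0926, -0.3385]), 'finger_force': np.float64(0.0), 'wrist_torque': array([-0.0174,  0.0131,  0.0249])}
```

View pics/w2.png

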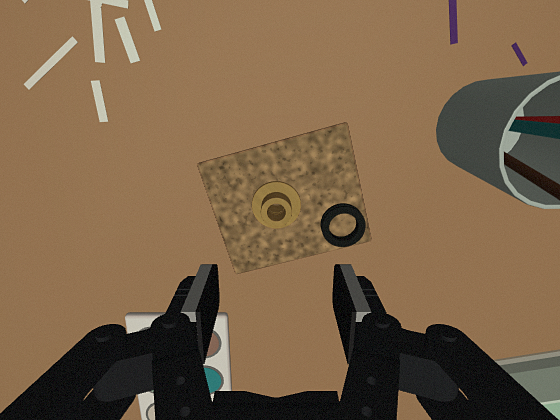

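That view is unchanged because the calls were refused (all four fields seem to be required). The bushing is now at (275.5,205).

Request:
{"fn": "apply_moves", "kwargs": {"deltas": [{"dx": 1,"dy": -4,"dz": -30,"twist": 0},{"dx": 1,"dy": -4,"dz": -65,"twist": 0},{"dx": 1,"dy": -4,"dz": -100,"twist": 0},{"dx": 1,"dy": -4,"dz": -122,"twist": 0},{"dx": 1,"dy": -4,"dz": -128,"twist": 0}]}}

```text
time: 1.75
position: [0.5634, -0.2564, 0.0398]
tool_rot: [-3.137, -0.003, 1.561]
wrist_force: [-0.4, -0.0, -0.5]
grip_width: 0.0512
finger_force: 0.0
```

Request:
{"fn": "apply_moves", "kwargs": {"deltas": [{"dx": 0,"dy": 0,"dz": 0,"twist": 0},{"dx": 0,"dy": 0,"dz": 0,"twist": 0},{"dx": 0,"dy": 0,"dz": 0,"twist": 0},{"dx": 0,"dy": 0,"dz": 0,"twist": 0},{"dx": 0,"dy": 0,"dz": 0,"twist": 0}]}}

```text
time: 2.25
position: [0.5665, -0.2559, 0.0433]
tool_rot: [3.14, 0.001, 1.564]
wrist_force: [-0.1, -0.4, 0.6]
grip_width: 0.0515
finger_force: 0.0
```

```bash
cat >> h.py <<'E'
def show(n=1):
    st=sense(); print({k:np.round(st[k],4).tolist() for k in('time','position','tool_rot','grip_width','wrist_force','finger_force','wrist_torque')})
E
python3 - <<'E'
from h import *
w=grab('wrist','w3.png'); show()
E
```

```text
{'time': 2.3, 'position': [0.5664, -0.2557, 0.0431], 'tool_rot': [3.1406, 0.0007, 1.5641], 'grip_width': 0.051, 'wrist_force': [-0.9807, -0.5571, 1.1945], 'finger_force': 0.0, 'wrist_torque': [-0.0323, 0.0666, 0.0299]}
```

View pics/w3.png

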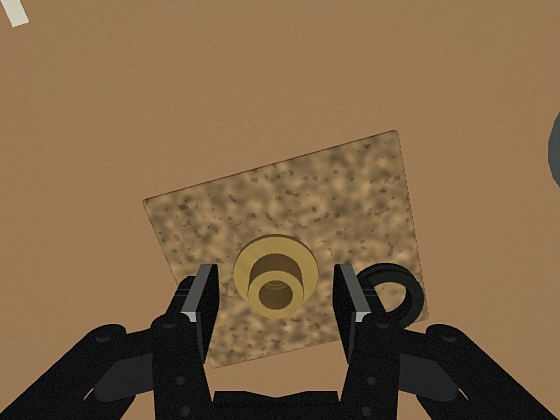

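The neck top is at (276,293), midway between the pads (217 and 335). Closing on it.

Request:
{"fn": "apply_moves", "kwargs": {"deltas": [{"dx": 0,"dy": 0,"dz": 0,"twist": 0},{"dx": 0,"dy": 0,"dz": 0,"twist": 0},{"dx": 0,"dy": 0,"dz": 0,"twist": 0},{"dx": 0,"dy": 0,"dz": 0,"twist": 0},{"dx": 0,"dy": 0,"dz": 0,"twist": 0}], "gripper": 0, "force": 60}}

```text
time: 2.8
position: [0.5662, -0.2556, 0.0427]
tool_rot: [3.141, 0.0, 1.564]
wrist_force: [-0.5, 0.3, 4.7]
grip_width: 0.0216
finger_force: 58.7
```

Run:
```python
from h import *
show()
```

```text
{'time': 2.8, 'position': [0.5662, -0.2556, 0.0427], 'tool_rot': [3.1413, 0.0002, 1.5639], 'grip_width': 0.0216, 'wrist_force': [-0.4533, 0.3162, 4.6663], 'finger_force': 58.6866, 'wrist_torque': [0.1026, 0.1866, 0.0358]}
```

Request:
{"fn": "apply_moves", "kwargs": {"deltas": [{"dx": 0,"dy": 0,"dz": 10,"twist": 0},{"dx": 0,"dy": 0,"dz": 45,"twist": 0},{"dx": 0,"dy": 10,"dz": 90,"twist": 0},{"dx": 2,"dy": 30,"dz": 130,"twist": 0},{"dx": 4,"dy": 50,"dz": 170,"twist": 0}]}}

```text
time: 3.3
position: [0.5697, -0.2053, 0.2139]
tool_rot: [-3.141, -0.0, 1.563]
wrist_force: [1.3, -0.3, -1.0]
grip_width: 0.0212
finger_force: 59.0
```

Request:
{"fn": "apply_moves", "kwargs": {"deltas": [{"dx": 1,"dy": 30,"dz": 30,"twist": 0},{"dx": 2,"dy": 70,"dz": 60,"twist": 0},{"dx": 3,"dy": 115,"dz": 78,"twist": 0},{"dx": 3,"dy": 155,"dz": 78,"twist": 0},{"dx": 3,"dy": 186,"dz": 78,"twist": 0}]}}

```text
time: 3.8
position: [0.5727, -0.0172, 0.2915]
tool_rot: [3.14, -0.0, 1.565]
wrist_force: [0.0, -0.1, -0.7]
grip_width: 0.0216
finger_force: 59.0
```

Request:
{"fn": "apply_moves", "kwargs": {"deltas": [{"dx": 0,"dy": 0,"dz": 0,"twist": 0},{"dx": 0,"dy": 0,"dz": 0,"twist": 0},{"dx": 0,"dy": 0,"dz": 0,"twist": 0},{"dx": 0,"dy": 0,"dz": 0,"twist": 0},{"dx": 0,"dy": 0,"dz": 0,"twist": 0}]}}

```text
time: 4.3
position: [0.5731, -0.0208, 0.2901]
tool_rot: [-3.141, 0.0, 1.562]
wrist_force: [0.5, 0.1, -0.8]
grip_width: 0.0217
finger_force: 59.0
```

Run:
```python
from h import *
import pickle
w=grab('wrist','w4.png'); show(); pickle.dump(w,open('w4.pkl','wb')); print(proj(w,[.575,.05,.164]),np.round(w['world_from_camera'],3).tolist())
```

```text
{'time': 4.35, 'position': [0.5731, -0.0206, 0.2901], 'tool_rot': [-3.1413, 0.0, 1.5623], 'grip_width': 0.0212, 'wrist_force': [-0.1685, -0.2637, -0.604], 'finger_force': 58.9831, 'wrist_torque': [0.0177, 0.0222, 0.011]}
(np.float64(277.53332243311274), np.float64(104.96171819696171)) [[1.0, 0.009, 0.003, 0.574], [-0.01, 0.947, 0.322, 0.063], [-0.0, -0.322, 0.947, 0.419], [0.0, 0.0, 0.0, 1.0]]
```

View pics/w4.png

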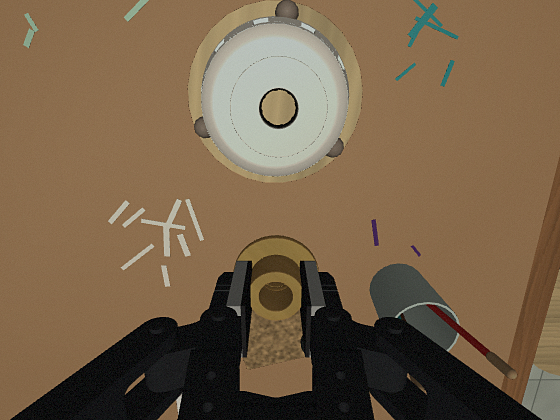

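The hole is clear at (278.5,108) inside the collar circle. The held bushing's bore is at (276,298), and its flange is at about (276,275).

Run:
```python
from h import *
import pickle
w=pickle.load(open('w4.pkl','rb')); im=w['image']
g=cv2.cvtColor(im,cv2.COLOR_RGB2GRAY); hsv=cv2.cvtColor(im,cv2.COLOR_RGB2HSV)
sub=(hsv[80:136,250:308,1]>60)|(g[80:136,250:308]<130)
n,l,s,c=cv2.connectedComponentsWithStats(sub.astype(np.uint8)); 
k=l[28,28]; cs=cv2.findContours((l==k).astype(np.uint8),cv2.RETR_EXTERNAL,cv2.CHAIN_APPROX_NONE)[0][0]
el=cv2.fitEllipse(cs); u,v=el[0][0]+250,el[0][1]+80
print('hole',u,v,el[1],onz(w,u,v,.164)); P=onz(w,u,v,.164)
for du in((el[1][0]/2),): print('diam chk',onz(w,u+du,v,.164)[0]-onz(w,u-du,v,.164)[0])
for z in(.158,.160): print(onz(w,u,v,z))
c=im[225:330,220:332]; cv2.imwrite('pics/c3.png',cv2.cvtColor(cv2.resize(c,None,fx=5,fy=5,interpolation=cv2.INTER_CUBIC),cv2.COLOR_RGB2BGR))
```

```text
hole 278.26600456237793 108.02414512634277 (38.46628189086914, 39.98733139038086) [0.57549206 0.04795043 0.164     ]
diam chk 0.026680705718194697
[0.57553351 0.04760546 0.158     ]
[0.57551969 0.04772045 0.16      ]
```

View pics/c3.png

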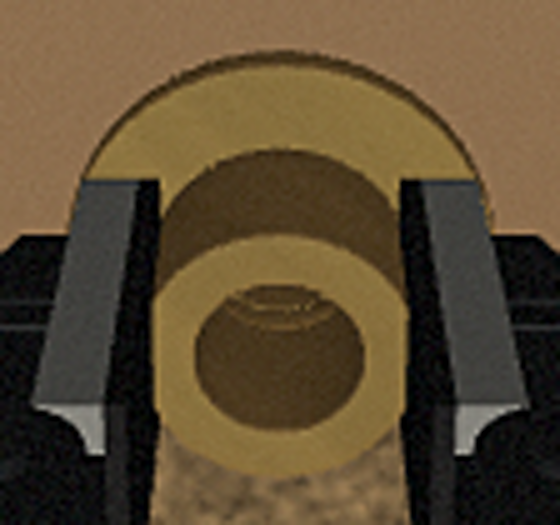

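Run:
```python
from h import *
import pickle
w=pickle.load(open('w4.pkl','rb'))
for z in(.2885,.2895,.291):print('neck',onz(w,276.1,296.5,z), 'flange', onz(w,276.3,238.2,z-.016)-[0,.02,0])
```

```text
neck [ 0.57315309 -0.02217591  0.2885    ] flange [ 0.57345057 -0.02228283  0.2725    ]
neck [ 0.57315754 -0.02152495  0.2895    ] flange [ 0.5734525  -0.02183914  0.2735    ]
neck [ 0.57316421 -0.02054851  0.291     ] flange [ 0.57345539 -0.0211736   0.275     ]
```

The bushing hangs upright at (0.5732, -0.0215) and the hole is at (0.5755, 0.048). So +2.3 mm in x, +69.5 mm in y, then down to hover.

Request:
{"fn": "apply_moves", "kwargs": {"deltas": [{"dx": 1,"dy": 25,"dz": 0,"twist": 0},{"dx": 2.3,"dy": 50,"dz": -10,"twist": 0},{"dx": 2.3,"dy": 69.5,"dz": -30,"twist": 0},{"dx": 2.3,"dy": 69.5,"dz": -55,"twist": 0},{"dx": 2.3,"dy": 69.5,"dz": -75,"twist": 0}]}}

```text
time: 4.85
position: [0.5751, 0.0502, 0.2142]
tool_rot: [-3.141, -0.0, 1.564]
wrist_force: [-0.7, -0.3, -0.8]
grip_width: 0.0213
finger_force: 59.0
```

Request:
{"fn": "apply_moves", "kwargs": {"deltas": [{"dx": 0,"dy": 0,"dz": 0,"twist": 0},{"dx": 0,"dy": 0,"dz": -3,"twist": 0},{"dx": 0,"dy": 0,"dz": -6,"twist": 0},{"dx": 0,"dy": 0,"dz": -8,"twist": 0},{"dx": 0,"dy": 0,"dz": -8,"twist": 0}]}}

```text
time: 5.35
position: [0.5756, 0.0497, 0.2078]
tool_rot: [3.141, 0.0, 1.563]
wrist_force: [0.5, 0.3, -1.8]
grip_width: 0.0212
finger_force: 59.0
```

Request:
{"fn": "apply_moves", "kwargs": {"deltas": [{"dx": 0,"dy": 0,"dz": -1,"twist": 0},{"dx": 0,"dy": 0,"dz": -2,"twist": 0},{"dx": 0,"dy": 0,"dz": -3,"twist": 0},{"dx": 0,"dy": 0,"dz": -4,"twist": 0},{"dx": 0,"dy": 0,"dz": -5,"twist": 0}]}}

```text
time: 5.85
position: [0.5754, 0.0499, 0.2022]
tool_rot: [3.142, -0.0, 1.564]
wrist_force: [0.4, 0.7, -1.1]
grip_width: 0.0215
finger_force: 59.0
```

Request:
{"fn": "apply_moves", "kwargs": {"deltas": [{"dx": 0,"dy": -0.5,"dz": 0,"twist": 0},{"dx": 0,"dy": -0.5,"dz": -0.7,"twist": 0},{"dx": 0,"dy": -0.5,"dz": -1.4,"twist": 0},{"dx": 0,"dy": -0.5,"dz": -2,"twist": 0},{"dx": 0,"dy": -0.5,"dz": -2,"twist": 0}]}}

```text
time: 6.35
position: [0.5753, 0.0494, 0.2002]
tool_rot: [-3.141, -0.0, 1.564]
wrist_force: [0.8, 0.5, -0.1]
grip_width: 0.0211
finger_force: 59.0
```

Run:
```python
from h import *
show()
```

```text
{'time': 6.35, 'position': [0.5753, 0.0494, 0.2002], 'tool_rot': [-3.1414, -0.0, 1.5638], 'grip_width': 0.0211, 'wrist_force': [0.7534, 0.5284, -0.0817], 'finger_force': 58.9727, 'wrist_torque': [0.0097, -0.0169, 0.0543]}
```

Request:
{"fn": "apply_moves", "kwargs": {"deltas": [{"dx": 0,"dy": 0,"dz": -0.5,"twist": 0},{"dx": 0,"dy": 0,"dz": -1,"twist": 0},{"dx": 0,"dy": 0,"dz": -1.5,"twist": 0},{"dx": 0,"dy": 0,"dz": -2,"twist": 0},{"dx": 0,"dy": 0,"dz": -2,"twist": 0}]}}

```text
time: 6.85
position: [0.5754, 0.0494, 0.1982]
tool_rot: [-3.142, 0.0, 1.564]
wrist_force: [0.0, 0.4, -0.8]
grip_width: 0.0216
finger_force: 59.0
```

Request:
{"fn": "apply_moves", "kwargs": {"deltas": [{"dx": 0,"dy": 0,"dz": -0.5,"twist": 0},{"dx": 0,"dy": 0,"dz": -1,"twist": 0},{"dx": 0,"dy": 0,"dz": -1.5,"twist": 0},{"dx": 0,"dy": 0,"dz": -2,"twist": 0},{"dx": 0,"dy": 0,"dz": -2,"twist": 0}]}}

```text
time: 7.35
position: [0.5755, 0.0492, 0.1963]
tool_rot: [3.141, 0.0, 1.564]
wrist_force: [0.5, -0.5, -0.4]
grip_width: 0.0217
finger_force: 59.0
```

Run:
```python
from h import *
show()
```

```text
{'time': 7.35, 'position': [0.5755, 0.0492, 0.1963], 'tool_rot': [3.1414, 0.0003, 1.5638], 'grip_width': 0.0217, 'wrist_force': [0.5169, -0.5234, -0.4052], 'finger_force': 59.0293, 'wrist_torque': [-0.1719, -0.048, -0.0221]}
```

The nose is in, since it sits 6 mm below the collar's top with no contact force. Pressing on.

Request:
{"fn": "apply_moves", "kwargs": {"deltas": [{"dx": 0,"dy": 0,"dz": -0.7,"twist": 0},{"dx": 0,"dy": 0,"dz": -1.4,"twist": 0},{"dx": 0,"dy": 0,"dz": -2,"twist": 0},{"dx": 0,"dy": 0,"dz": -2.5,"twist": 0},{"dx": 0,"dy": 0,"dz": -2.5,"twist": 0}]}}

```text
time: 7.85
position: [0.5755, 0.0492, 0.1939]
tool_rot: [3.141, 0.0, 1.564]
wrist_force: [-0.4, -2.5, 1.3]
grip_width: 0.0212
finger_force: 59.2
```

Request:
{"fn": "apply_moves", "kwargs": {"deltas": [{"dx": 0,"dy": 0,"dz": -0.7,"twist": 0},{"dx": 0,"dy": 0,"dz": -1.4,"twist": 0},{"dx": 0,"dy": 0,"dz": -2,"twist": 0},{"dx": 0,"dy": 0,"dz": -2.5,"twist": 0},{"dx": 0,"dy": 0,"dz": -2.5,"twist": 0}]}}

```text
time: 8.35
position: [0.5755, 0.0492, 0.1915]
tool_rot: [3.141, 0.0, 1.564]
wrist_force: [-0.9, -3.5, 4.4]
grip_width: 0.0216
finger_force: 59.4
```

Run:
```python
from h import *
show()
```

```text
{'time': 8.35, 'position': [0.5755, 0.0492, 0.1915], 'tool_rot': [3.1411, 0.0003, 1.5638], 'grip_width': 0.0216, 'wrist_force': [-0.8733, -3.509, 4.3836], 'finger_force': 59.4282, 'wrist_torque': [-0.5521, 0.138, 0.0142]}
```

Lateral reaction is toward −y, so I'll ease that way while pressing.

Request:
{"fn": "apply_moves", "kwargs": {"deltas": [{"dx": 0,"dy": -0.6,"dz": -0.7,"twist": 0},{"dx": 0,"dy": -0.6,"dz": -1.4,"twist": 0},{"dx": 0,"dy": -0.6,"dz": -2,"twist": 0},{"dx": 0,"dy": -0.6,"dz": -2.5,"twist": 0},{"dx": 0,"dy": -0.6,"dz": -2.5,"twist": 0}]}}

```text
time: 8.85
position: [0.5755, 0.049, 0.1887]
tool_rot: [3.141, -0.0, 1.564]
wrist_force: [0.3, -2.0, 3.3]
grip_width: 0.0216
finger_force: 59.4
```

Request:
{"fn": "apply_moves", "kwargs": {"deltas": [{"dx": 0,"dy": 0,"dz": -0.6,"twist": 0},{"dx": 0,"dy": 0,"dz": -1.2,"twist": 0},{"dx": 0,"dy": 0,"dz": -1.8,"twist": 0},{"dx": 0,"dy": 0,"dz": -2.2,"twist": 0},{"dx": 0,"dy": 0,"dz": -2.2,"twist": 0}]}}

```text
time: 9.35
position: [0.5755, 0.0488, 0.1866]
tool_rot: [3.141, -0.0, 1.564]
wrist_force: [0.9, -1.4, 3.7]
grip_width: 0.0213
finger_force: 59.5
```

Run:
```python
from h import *
show()
```

```text
{'time': 9.35, 'position': [0.5755, 0.0488, 0.1866], 'tool_rot': [3.1414, -0.0001, 1.5638], 'grip_width': 0.0213, 'wrist_force': [0.9236, -1.3802, 3.7444], 'finger_force': 59.5079, 'wrist_torque': [-0.2426, -0.0419, 0.0567]}
```

Request:
{"fn": "apply_moves", "kwargs": {"deltas": [{"dx": 0,"dy": -0.2,"dz": -0.3,"twist": 0},{"dx": 0,"dy": -0.2,"dz": -0.6,"twist": 0},{"dx": 0,"dy": -0.2,"dz": -0.9,"twist": 0},{"dx": 0,"dy": -0.2,"dz": -1.2,"twist": 0},{"dx": 0,"dy": -0.2,"dz": -1.2,"twist": 0}]}}

```text
time: 9.85
position: [0.5754, 0.0487, 0.1854]
tool_rot: [3.141, -0.0, 1.564]
wrist_force: [-0.4, -0.7, 4.7]
grip_width: 0.0218
finger_force: 59.6
```

Request:
{"fn": "apply_moves", "kwargs": {"deltas": [{"dx": 0,"dy": 0,"dz": -0.3,"twist": 0},{"dx": 0,"dy": 0,"dz": -0.6,"twist": 0},{"dx": 0,"dy": 0,"dz": -0.8,"twist": 0},{"dx": 0,"dy": 0,"dz": -0.8,"twist": 0},{"dx": 0,"dy": 0,"dz": -0.8,"twist": 0}]}}

```text
time: 10.35
position: [0.5754, 0.0486, 0.1846]
tool_rot: [3.141, -0.0, 1.564]
wrist_force: [-0.5, 0.1, 5.0]
grip_width: 0.0213
finger_force: 59.6
```

Run:
```python
from h import *
show()
```

```text
{'time': 10.35, 'position': [0.5754, 0.0486, 0.1846], 'tool_rot': [3.1414, -0.0001, 1.5638], 'grip_width': 0.0213, 'wrist_force': [-0.5331, 0.076, 5.0117], 'finger_force': 59.561, 'wrist_torque': [-0.1365, 0.0461, 0.013]}
```

Request:
{"fn": "apply_moves", "kwargs": {"deltas": [{"dx": 0,"dy": 0,"dz": -0.3,"twist": 0},{"dx": 0,"dy": 0,"dz": -0.6,"twist": 0},{"dx": 0,"dy": 0,"dz": -0.8,"twist": 0},{"dx": 0,"dy": 0,"dz": -0.8,"twist": 0},{"dx": 0,"dy": 0,"dz": -0.8,"twist": 0}]}}

```text
time: 10.85
position: [0.5755, 0.0486, 0.1843]
tool_rot: [3.141, 0.0, 1.564]
wrist_force: [-1.4, -1.3, 6.6]
grip_width: 0.0211
finger_force: 59.8
```

Run:
```python
from h import *
show()
```

```text
{'time': 10.85, 'position': [0.5755, 0.0486, 0.1843], 'tool_rot': [3.1412, 0.0001, 1.5638], 'grip_width': 0.0211, 'wrist_force': [-1.3978, -1.3445, 6.5811], 'finger_force': 59.8285, 'wrist_torque': [-0.2078, 0.2016, 0.0089]}
```

Request:
{"fn": "apply_moves", "kwargs": {"deltas": [{"dx": 0,"dy": 0,"dz": -0.4,"twist": 0},{"dx": 0,"dy": 0,"dz": -0.8,"twist": 0},{"dx": 0,"dy": 0,"dz": -1.2,"twist": 0},{"dx": 0,"dy": 0,"dz": -1.2,"twist": 0},{"dx": 0,"dy": 0,"dz": -1.2,"twist": 0}]}}

```text
time: 11.35
position: [0.5755, 0.0486, 0.1842]
tool_rot: [3.141, 0.0, 1.564]
wrist_force: [-2.0, -0.3, 13.8]
grip_width: 0.0213
finger_force: 60.4
```

Run:
```python
from h import *
show()
```

```text
{'time': 11.35, 'position': [0.5755, 0.0486, 0.1842], 'tool_rot': [3.1407, 0.0002, 1.564], 'grip_width': 0.0213, 'wrist_force': [-2.0014, -0.3012, 13.7787], 'finger_force': 60.4283, 'wrist_torque': [-0.1776, 0.5229, -0.0136]}
```

It has stopped hard at z 0.1842, the expected home height, with 14 N. I'll give a little more push, unload, then release.

Request:
{"fn": "apply_moves", "kwargs": {"deltas": [{"dx": 0,"dy": 0,"dz": -0.5,"twist": 0},{"dx": 0,"dy": 0,"dz": -1,"twist": 0},{"dx": 0,"dy": 0,"dz": -1,"twist": 0},{"dx": 0,"dy": 0,"dz": 0,"twist": 0},{"dx": 0,"dy": 0,"dz": 1,"twist": 0}]}}

```text
time: 11.85
position: [0.5754, 0.0486, 0.1843]
tool_rot: [3.141, 0.0, 1.564]
wrist_force: [0.4, -1.3, 3.0]
grip_width: 0.0214
finger_force: 59.3
```

Request:
{"fn": "apply_moves", "kwargs": {"deltas": [{"dx": 0,"dy": 0,"dz": 0.3,"twist": 0},{"dx": 0,"dy": 0,"dz": 0.3,"twist": 0},{"dx": 0,"dy": 0,"dz": 0.3,"twist": 0},{"dx": 0,"dy": 0,"dz": 0.3,"twist": 0},{"dx": 0,"dy": 0,"dz": 0.3,"twist": 0}], "gripper": 0.6}}

```text
time: 12.35
position: [0.5751, 0.0487, 0.1835]
tool_rot: [-3.141, -0.0, 1.564]
wrist_force: [-0.1, -0.4, 0.7]
grip_width: 0.0512
finger_force: 0.0
```

Request:
{"fn": "apply_moves", "kwargs": {"deltas": [{"dx": 0,"dy": 0,"dz": 15,"twist": 0},{"dx": 0,"dy": -10,"dz": 45,"twist": 0},{"dx": 0,"dy": -30,"dz": 75,"twist": 0},{"dx": 0,"dy": -55,"dz": 105,"twist": 0},{"dx": 0,"dy": -70,"dz": 110,"twist": 0}]}}

```text
time: 12.85
position: [0.5776, -0.0232, 0.2978]
tool_rot: [3.134, 0.002, 1.563]
wrist_force: [0.7, 0.3, 0.5]
grip_width: 0.051
finger_force: 0.0
```

Request:
{"fn": "apply_moves", "kwargs": {"deltas": [{"dx": 0,"dy": 0,"dz": 0,"twist": 0},{"dx": 0,"dy": 0,"dz": 0,"twist": 0},{"dx": 0,"dy": 0,"dz": 0,"twist": 0},{"dx": 0,"dy": 0,"dz": 0,"twist": 0},{"dx": 0,"dy": 0,"dz": 0,"twist": 0}]}}

```text
time: 13.35
position: [0.575, -0.0206, 0.2929]
tool_rot: [-3.14, -0.001, 1.565]
wrist_force: [0.1, 0.9, 0.4]
grip_width: 0.0513
finger_force: 0.0
```

Run:
```python
from h import *
import pickle
w=grab('wrist','w5.png'); show(); e=grab('side','s5.png'); pickle.dump((w,e),open('w5.pkl','wb')); im=w['image']
hsv=cv2.cvtColor(im,cv2.COLOR_RGB2HSV)
u0,v0=map(int,proj(w,[.5755,.048,.17])); print(u0,v0)
m=((hsv[...,0]>18)&(hsv[...,0]<36)&(hsv[...,1]>80)).astype(np.uint8); k=np.zeros_like(m); cv2.circle(k,(u0,v0),45,1,-1); m&=k
c=max(cv2.findContours(m,cv2.RETR_EXTERNAL,cv2.CHAIN_APPROX_NONE)[0],key=cv2.contourArea); h=cv2.convexHull(c); el=cv2.fitEllipse(h); print('brass',el,onz(w,*el[0],.168))
x,y=np.int32(el[0])
print(onz(w,el[0][0]+max(el[1])/2,el[0][1],.168)[0]-onz(w,el[0][0]-max(el[1])/2,el[0][1],.168)[0])
# bore: dark blob near centre
g=cv2.cvtColor(im,cv2.COLOR_RGB2GRAY)
for t in(50,70,90):
    n,l,s,ct=cv2.connectedComponentsWithStats(((g<t)[y-40:y+40,x-40:x+40]).astype(np.uint8)); print(t,[(s[i].tolist(),ct[i].round(1).tolist()) for i in range(1,n) if s[i,4]>60])
a=cv2.resize(im[y-60:y+60,x-60:x+60],(600,600),interpolation=cv2.INTER_CUBIC)
cv2.imwrite('pics/c5.png',cv2.cvtColor(a,cv2.COLOR_RGB2BGR)); print('crop off',x-60,y-60)
```

```text
{'time': 13.4, 'position': [0.5751, -0.0207, 0.2932], 'tool_rot': [-3.1402, -0.0004, 1.5647], 'grip_width': 0.051, 'wrist_force': [0.0833, 0.4903, -0.0549], 'finger_force': 0.0, 'wrist_torque': [-0.0363, 0.0794, 0.0159]}
276 108
brass ((276.0553283691406, 107.72406005859375), (56.880836486816406, 59.03742980957031), 177.2696990966797) [0.57543114 0.04848553 0.168     ]
0.04075825004568101
50 []
70 [([29, 36, 22, 19, 112], [38.9, 48.2])]
90 [([29, 35, 22, 20, 128], [38.9, 48.0])]
crop off 216 47
```

View pics/c5.png

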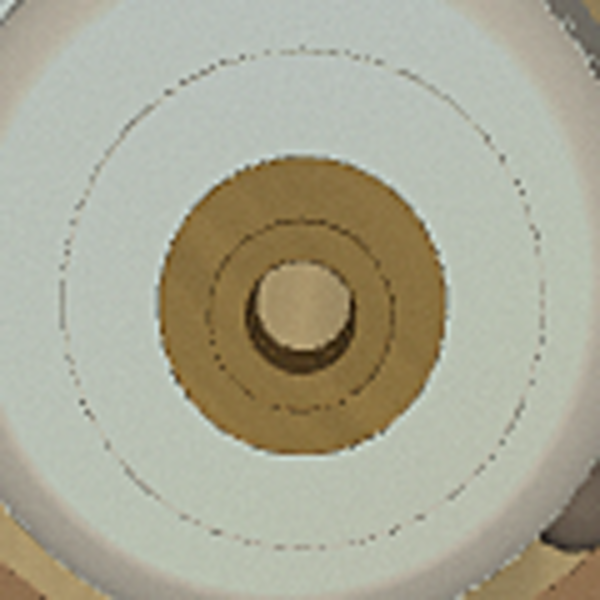

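The flange sits concentric on the collar, with the bore at about (276,110.5). The bushing is home. Now to the hanger, turning the tool so its fingers clear the finial.

Request:
{"fn": "apply_moves", "kwargs": {"deltas": [{"dx": -10,"dy": 30,"dz": 0,"twist": -7},{"dx": -28,"dy": 62,"dz": 0,"twist": -14},{"dx": -46,"dy": 96,"dz": 0,"twist": -21},{"dx": -62,"dy": 132,"dz": 0,"twist": -28},{"dx": -75,"dy": 168,"dz": -10,"twist": -35}], "gripper": 0.5}}

```text
time: 13.95
position: [0.5003, 0.148, 0.285]
tool_rot: [3.139, -0.002, 0.948]
wrist_force: [-0.5, -0.6, 0.5]
grip_width: 0.0428
finger_force: 0.0
```

Request:
{"fn": "apply_moves", "kwargs": {"deltas": [{"dx": -15,"dy": 35,"dz": -20,"twist": -5},{"dx": -30,"dy": 70,"dz": -45,"twist": -10},{"dx": -42,"dy": 105,"dz": -70,"twist": -10},{"dx": -50,"dy": 133,"dz": -93,"twist": -10},{"dx": -50,"dy": 133,"dz": -93,"twist": -10}]}}

```text
time: 14.45
position: [0.4469, 0.2818, 0.188]
tool_rot: [-3.138, 0.006, 0.783]
wrist_force: [-0.6, -0.6, -0.4]
grip_width: 0.0425
finger_force: 0.0
```

Request:
{"fn": "apply_moves", "kwargs": {"deltas": [{"dx": 0,"dy": 0,"dz": 0,"twist": 0},{"dx": 0,"dy": 0,"dz": 0,"twist": 0},{"dx": 0,"dy": 0,"dz": 0,"twist": 0},{"dx": 0,"dy": 0,"dz": 0,"twist": 0},{"dx": 0,"dy": 0,"dz": 0,"twist": 0}]}}

```text
time: 14.95
position: [0.451, 0.279, 0.1915]
tool_rot: [3.141, -0.001, 0.777]
wrist_force: [0.9, -0.3, 0.7]
grip_width: 0.0428
finger_force: 0.0
```

Run:
```python
from h import *
import pickle
w,e=pickle.load(open('w5.pkl','rb'))
print('bore',onz(w,276.1,110.5,.184),'neck',onz(w,276.3,110.2,.184))
w=grab('wrist','w6.png'); show(); pickle.dump(w,open('w6.pkl','wb')); im=w['image']
hsv=cv2.cvtColor(im,cv2.COLOR_RGB2HSV)
for p in([.45,.281,.049],[.45,.281,.091],[.513,.293,.07]): print(proj(w,p))
for lo,hi,sm in((18,36,110),(18,36,130),(20,34,150)):
    m=((hsv[...,0]>lo)&(hsv[...,0]<hi)&(hsv[...,1]>sm)).astype(np.uint8); m=cv2.morphologyEx(m,cv2.MORPH_OPEN,np.ones((3,3)))
    n,l,s,c=cv2.connectedComponentsWithStats(m); print(sm,[(s[i].tolist(),c[i].round(0).tolist()) for i in range(1,n) if s[i,4]>100])
u,v=map(int,proj(w,[.45,.281,.06])); print(u,v)
# coarse colour map
for y in range(v-56,v+57,7): print(y,' '.join('%02d/%03d/%03d'%tuple(hsv[y,x]) for x in range(u-40,u+41,8)))
```

```text
bore [0.57545695 0.04764461 0.184     ] neck [0.57558781 0.0478318  0.184     ]
{'time': 15.0, 'position': [0.4509, 0.2791, 0.1914], 'tool_rot': [3.1412, -0.0008, 0.7773], 'grip_width': 0.0426, 'wrist_force': [0.3788, -0.2942, -0.6845], 'finger_force': 0.0, 'wrist_torque': [0.0132, 0.0078, 0.014]}
(np.float64(273.16746461679816), np.float64(194.9785527493133))
(np.float64(272.81186661852894), np.float64(212.7448802967788))
(np.float64(324.0065044583573), np.float64(130.23623569047766))
110 []
130 []
150 []
273 199
143 15/108/149 16/113/149 16/110/146 15/108/147 18/106/094 19/096/141 19/098/146 19/098/145 19/096/128 19/100/140 45/011/045
150 16/110/150 15/112/146 16/114/146 15/113/129 19/097/144 19/096/144 17/095/148 18/091/137 20/104/125 19/099/139 18/097/139
157 15/112/150 15/114/148 16/112/146 19/098/151 20/093/142 19/097/145 20/098/145 20/094/125 18/097/137 18/096/141 20/097/131
164 15/117/146 16/116/145 18/125/063 20/095/139 20/092/142 19/096/148 18/095/140 19/099/129 20/095/139 19/100/132 19/098/141
171 15/113/149 15/110/153 19/098/141 20/098/138 19/098/143 18/094/147 19/096/138
[... 844 characters left out ...]
1/098/141 19/092/156 19/098/141 20/100/135 19/099/137 15/110/146 15/117/146
227 16/113/147 15/114/147 16/114/146 16/112/144 16/113/147 19/100/146 19/097/147 20/100/135 15/119/148 15/107/145 15/110/146
234 15/115/148 16/111/145 16/114/146 15/113/144 16/111/149 16/113/147 17/114/145 18/095/132 15/121/145 15/114/147 15/110/148
241 15/107/148 15/106/147 16/112/144 15/115/146 15/109/148 15/111/147 15/109/150 15/111/147 16/113/147 15/112/148 16/116/147
248 16/115/144 16/110/148 15/108/149 15/108/147 15/114/148 16/114/145 15/111/145 15/113/144 15/118/145 14/111/147 15/111/145
255 16/114/147 15/111/149 15/114/147 15/111/147 15/112/148 16/114/147 15/109/148 15/112/148 16/114/145 16/112/146 15/115/146
```

Run:
```python
from h import *
import pickle
w=pickle.load(open('w6.pkl','rb')); im=cv2.medianBlur(w['image'],3)
hsv=cv2.cvtColor(im,cv2.COLOR_RGB2HSV); m=(hsv[...,1]>122)
for y in range(176,226,2):
    r=''.join('#' if m[y,x] else '.' for x in range(245,305)); print(y,r)
print(w['fx'])
for z in(.045,.049,.075,.091):print(z,proj(w,[.45,.281,z]))
```

```text
176 ............................................................
178 ............................................................
180 ............................................................
182 ............................................................
184 ............................##..............................
186 .......................###############......................
188 .....................#.###############......................
190 .....................####################...................
192 ...................#######################..................
194 ...................#######################..................
196 ..................#.######################..................
198 ..................#.#######################.................
200 ....................#######################.................
202 ...................########################.................
204 ...................########################.................
206 ...................########################.................
208 ...................########################.................
210 ....................######################..................
212 ....................#####################...................
214 .....................##################.....................
216 .....................################.......................
218 .....................###########............................
220 .......................####.................................
222 ............................................................
224 ............................................................
354.4178661923496
0.045 (np.float64(273.1961929387458), np.float64(193.54323314657486))
0.049 (np.float64(273.16746461679816), np.float64(194.9785527493133))
0.075 (np.float64(272.96022487194665), np.float64(205.33263012265502))
0.091 (np.float64(272.81186661852894), np.float64(212.7448802967788))
```

Run:
```python
from h import *
import pickle
w=pickle.load(open('w6.pkl','rb'))
print(onz(w,275.9,196.7,.049),onz(w,275.7,207.2,.075))
for n,z in(('tcp',.12),('tcp',.19)): print(proj(w,[.451,.279,z]))
```

```text
[0.45050273 0.27843191 0.049     ] [0.45037281 0.27856334 0.075     ]
(np.float64(275.9793627680238), np.float64(229.87185440812797))
(np.float64(276.25963778763094), np.float64(293.3593522101636))
```

Hanger measures (0.4504, 0.2785), 0.5 mm from the tool axis. Going down and gripping the body just above its collar.

Request:
{"fn": "apply_moves", "kwargs": {"deltas": [{"dx": -0.5,"dy": -0.5,"dz": -30,"twist": 0},{"dx": -0.5,"dy": -0.5,"dz": -65,"twist": 0},{"dx": -0.5,"dy": -0.5,"dz": -100,"twist": 0},{"dx": -0.5,"dy": -0.5,"dz": -120,"twist": 0},{"dx": -0.5,"dy": -0.5,"dz": -125.5,"twist": 0}]}}

```text
time: 15.5
position: [0.4486, 0.2783, 0.0633]
tool_rot: [-3.14, 0.004, 0.778]
wrist_force: [-0.6, 0.1, 0.4]
grip_width: 0.0425
finger_force: 0.0
```

Request:
{"fn": "apply_moves", "kwargs": {"deltas": [{"dx": 0,"dy": 0,"dz": 0,"twist": 0},{"dx": 0,"dy": 0,"dz": 0,"twist": 0},{"dx": 0,"dy": 0,"dz": 0,"twist": 0},{"dx": 0,"dy": 0,"dz": 0,"twist": 0},{"dx": 0,"dy": 0,"dz": 0,"twist": 0}]}}

```text
time: 16.0
position: [0.4503, 0.2793, 0.0662]
tool_rot: [3.141, -0.001, 0.778]
wrist_force: [-0.4, -0.3, -0.3]
grip_width: 0.0424
finger_force: 0.0
```

Request:
{"fn": "apply_moves", "kwargs": {"deltas": [{"dx": 0,"dy": 0,"dz": 0,"twist": 0},{"dx": 0,"dy": 0,"dz": 0,"twist": 0},{"dx": 0,"dy": 0,"dz": 0,"twist": 0},{"dx": 0,"dy": 0,"dz": 0,"twist": 0},{"dx": 0,"dy": 0,"dz": 0,"twist": 0}], "gripper": 0, "force": 30}}

```text
time: 16.5
position: [0.45, 0.2792, 0.0658]
tool_rot: [3.141, -0.0, 0.778]
wrist_force: [-0.5, 0.5, 5.0]
grip_width: 0.0167
finger_force: 29.3
```

Run:
```python
from h import *
show()
```

```text
{'time': 16.5, 'position': [0.45, 0.2792, 0.0658], 'tool_rot': [3.1414, -0.0005, 0.7784], 'grip_width': 0.0167, 'wrist_force': [-0.5413, 0.4856, 4.9617], 'finger_force': 29.3473, 'wrist_torque': [0.0228, 0.149, -0.0073]}
```

Gripped (16.7 mm indicated, 29 N). Lifting it straight out, then over beside the lantern for a look.

Request:
{"fn": "apply_moves", "kwargs": {"deltas": [{"dx": 0,"dy": 0,"dz": 10,"twist": 0},{"dx": 0,"dy": 0,"dz": 40,"twist": 0},{"dx": 0,"dy": 0,"dz": 80,"twist": 0},{"dx": 2,"dy": -10,"dz": 125,"twist": 0},{"dx": 6,"dy": -25,"dz": 165,"twist": 0}], "force": 40}}

```text
time: 17.0
position: [0.4553, 0.2542, 0.2323]
tool_rot: [-3.141, -0.0, 0.78]
wrist_force: [0.7, -0.1, -0.9]
grip_width: 0.0164
finger_force: 39.6
```

Request:
{"fn": "apply_moves", "kwargs": {"deltas": [{"dx": 8,"dy": -35,"dz": 30,"twist": 0},{"dx": 18,"dy": -75,"dz": 50,"twist": 0},{"dx": 30,"dy": -120,"dz": 60,"twist": 0},{"dx": 42,"dy": -165,"dz": 60,"twist": 0},{"dx": 55,"dy": -205,"dz": 60,"twist": 0}]}}

```text
time: 17.5
position: [0.5107, 0.0472, 0.2912]
tool_rot: [3.141, -0.0, 0.778]
wrist_force: [0.7, 1.2, -1.0]
grip_width: 0.0166
finger_force: 39.7
```

Request:
{"fn": "apply_moves", "kwargs": {"deltas": [{"dx": 8,"dy": -30,"dz": 0,"twist": 0},{"dx": 14,"dy": -51,"dz": 0,"twist": 0},{"dx": 14,"dy": -51,"dz": 0,"twist": 0},{"dx": 14,"dy": -51,"dz": 0,"twist": 0},{"dx": 14,"dy": -51,"dz": 0,"twist": 0}]}}

```text
time: 18.0
position: [0.5241, -0.0009, 0.2902]
tool_rot: [-3.14, 0.0, 0.779]
wrist_force: [-1.0, 0.4, -0.7]
grip_width: 0.0167
finger_force: 39.6
```

Request:
{"fn": "apply_moves", "kwargs": {"deltas": [{"dx": 0,"dy": 0,"dz": 0,"twist": 0},{"dx": 0,"dy": 0,"dz": 0,"twist": 0},{"dx": 0,"dy": 0,"dz": 0,"twist": 0},{"dx": 0,"dy": 0,"dz": 0,"twist": 0},{"dx": 0,"dy": 0,"dz": 0,"twist": 0}]}}

```text
time: 18.5
position: [0.5249, -0.0017, 0.2904]
tool_rot: [3.142, -0.0, 0.779]
wrist_force: [0.5, 0.7, -0.4]
grip_width: 0.0165
finger_force: 39.6
```

Run:
```python
from h import *
import pickle
w=grab('wrist','w7.png'); show(); pickle.dump(w,open('w7.pkl','wb')); im=cv2.medianBlur(w['image'],3)
hsv=cv2.cvtColor(im,cv2.COLOR_RGB2HSV)
st=sense()['position']
u0,v0=map(int,proj(w,[.5755,.048,.17])); print('pred bush',u0,v0)
m=((hsv[...,0]>15)&(hsv[...,0]<36)&(hsv[...,1]>110)).astype(np.uint8); k=np.zeros_like(m); cv2.circle(k,(u0,v0),42,1,-1)
c=max(cv2.findContours(m&k,cv2.RETR_EXTERNAL,cv2.CHAIN_APPROX_NONE)[0],key=cv2.contourArea); el=cv2.fitEllipse(cv2.convexHull(c)); print('flange',el,onz(w,*el[0],.168))
x,y=np.int32(el[0])
for j in range(y-18,y+22,2): print(j,' '.join('%3d'%hsv[j,i,2] for i in range(x-24,x+25,3)))
zc=st[2]-.0208
for n,z in(('stembot',zc-.036),('collar top',zc+.004),('body top',zc+.03),('ring',zc+.046)): print(n,np.round(proj(w,[st[0],st[1],z]),1))
u,v=map(int,proj(w,[st[0],st[1],zc+.01]))
for j in range(v-60,v+80,4): print(j,''.join('#' if hsv[j,i,1]>120 and hsv[j,i,2]>45 else('o' if hsv[j,i,2]<45 else '.') for i in range(u-40,u+41)))
print(u-40)
```

```text
{'time': 18.55, 'position': [0.5249, -0.0018, 0.2904], 'tool_rot': [3.1416, -0.0, 0.7786], 'grip_width': 0.0163, 'wrist_force': [-0.5144, -0.3971, 0.2264], 'finger_force': 39.6481, 'wrist_torque': [-0.0421, -0.0116, -0.0057]}
pred bush 276 104
flange ((276.1618957519531, 104.082275390625), (57.84505844116211, 60.203426361083984), 1.3587605953216553) [0.57577972 0.04827863 0.168     ]
86 196 134 133 134 134 134 135 134 134 135 135 135 135 135 135 136 157
88 132 134 132 135 134 134 133 135 136 138 135 135 135 134 135 136 134
90 133 134 135 135 135 136 139 136 138 137 139 135 133 136 137 136 135
92 134 133 135 134 134 137 136 135 135 135 136 136 122 136 135 134 135
94 133 133 134 133 134 133 132 131 131 133 133 131 131 135 133 133 133
96 134 134 134 134 133 131 131 167 171 167 130 132 133 134 138 135 134
98 138 138 140 134 134 133 164 163 167 169 164 134 133 134 139 139 137
100 135 136 137 135 135 120 164 163 167 168 164 136 135 134 135 138 137
102 135 136 135 132 134 114 165 161 163 168 168 168 134 131 131 138 137
104 136 137 132 133 134 114 166 161 162 166 170 169 131 131 132 138 137

[... 3122 characters left out ...]
oooooooo
329 oooooooooooooooooooo##################################......ooooooooooooooooooooo
333 ooooooooooooooooooo.##############################...........oooooooooooooooooooo
337 ooooooooooooooooooo..#########################...............oooooooooooooooooooo
341 ooooooooooooooooooo......#############.......................oooooooooooooooooooo
345 oooooooooooooooooo...........................................#ooooooooooooooooooo
349 oooooooooooooooooo............................................ooooooooooooooooooo
353 ooooooooooooooooo.............................................ooooooooooooooooooo
357 oooooooooooo...................................................#..#.ooooooooooooo
236
```

The stem tip is at about (276,240), within 0.5 mm of the tool axis. The bore measures (0.5756, 0.048). Moving +51, +50 mm, then lowering.

Request:
{"fn": "apply_moves", "kwargs": {"deltas": [{"dx": 17,"dy": 17,"dz": 0,"twist": 0},{"dx": 37,"dy": 36,"dz": 0,"twist": 0},{"dx": 51,"dy": 50,"dz": -10,"twist": 0},{"dx": 51,"dy": 50,"dz": -30,"twist": 0},{"dx": 51,"dy": 50,"dz": -40,"twist": 0}]}}

```text
time: 19.05
position: [0.5753, 0.0486, 0.2488]
tool_rot: [-3.14, 0.002, 0.779]
wrist_force: [-0.7, 0.2, -0.6]
grip_width: 0.0162
finger_force: 39.6
```

Request:
{"fn": "apply_moves", "kwargs": {"deltas": [{"dx": 0,"dy": 0,"dz": 0,"twist": 0},{"dx": 0,"dy": 0,"dz": -3,"twist": 0},{"dx": 0,"dy": 0,"dz": -6,"twist": 0},{"dx": 0,"dy": 0,"dz": -9,"twist": 0},{"dx": 0,"dy": 0,"dz": -10,"twist": 0}]}}

```text
time: 19.55
position: [0.5758, 0.0479, 0.2405]
tool_rot: [3.141, -0.0, 0.778]
wrist_force: [-0.3, 0.5, 0.2]
grip_width: 0.017
finger_force: 39.6
```

Request:
{"fn": "apply_moves", "kwargs": {"deltas": [{"dx": 0,"dy": 0,"dz": -1,"twist": 0},{"dx": 0,"dy": 0,"dz": -2,"twist": 0},{"dx": 0,"dy": 0,"dz": -3,"twist": 0},{"dx": 0,"dy": 0,"dz": -4,"twist": 0},{"dx": 0,"dy": 0,"dz": -4,"twist": 0}]}}

```text
time: 20.05
position: [0.5758, 0.0481, 0.2362]
tool_rot: [-3.141, 0.0, 0.778]
wrist_force: [-0.3, 0.1, -0.3]
grip_width: 0.0168
finger_force: 39.6
```

Run:
```python
from h import *
show()
```

```text
{'time': 20.05, 'position': [0.5758, 0.0481, 0.2362], 'tool_rot': [-3.1413, 0.0002, 0.7784], 'grip_width': 0.0168, 'wrist_force': [-0.3145, 0.1254, -0.2824], 'finger_force': 39.623, 'wrist_torque': [0.0433, -0.0396, 0.0221]}
```

In the bore by about 5 mm with no force. Lowering further.

Request:
{"fn": "apply_moves", "kwargs": {"deltas": [{"dx": 0,"dy": 0,"dz": -3,"twist": 0},{"dx": 0,"dy": 0,"dz": -6,"twist": 0},{"dx": 0,"dy": 0,"dz": -9,"twist": 0},{"dx": 0,"dy": 0,"dz": -12,"twist": 0},{"dx": 0,"dy": 0,"dz": -12,"twist": 0}]}}

```text
time: 20.55
position: [0.5755, 0.0481, 0.2238]
tool_rot: [-3.141, 0.001, 0.778]
wrist_force: [-0.0, 0.2, -1.4]
grip_width: 0.0163
finger_force: 39.6
```

Request:
{"fn": "apply_moves", "kwargs": {"deltas": [{"dx": 0,"dy": 0,"dz": -3,"twist": 0},{"dx": 0,"dy": 0,"dz": -6,"twist": 0},{"dx": 0,"dy": 0,"dz": -9,"twist": 0},{"dx": 0,"dy": 0,"dz": -12,"twist": 0},{"dx": 0,"dy": 0,"dz": -14,"twist": 0}]}}

```text
time: 21.05
position: [0.5757, 0.0481, 0.21]
tool_rot: [-3.141, 0.0, 0.778]
wrist_force: [-0.3, -0.3, -2.0]
grip_width: 0.0167
finger_force: 39.6
```

Request:
{"fn": "apply_moves", "kwargs": {"deltas": [{"dx": 0,"dy": 0,"dz": -1,"twist": 0},{"dx": 0,"dy": 0,"dz": -2,"twist": 0},{"dx": 0,"dy": 0,"dz": -3,"twist": 0},{"dx": 0,"dy": 0,"dz": -3.5,"twist": 0},{"dx": 0,"dy": 0,"dz": -3.5,"twist": 0}]}}

```text
time: 21.55
position: [0.5759, 0.0481, 0.2069]
tool_rot: [-3.142, 0.0, 0.778]
wrist_force: [0.0, -0.6, -0.8]
grip_width: 0.0163
finger_force: 39.6
```

Run:
```python
from h import *
show()
```

```text
{'time': 21.55, 'position': [0.5759, 0.0481, 0.2069], 'tool_rot': [-3.1415, 0.0001, 0.7784], 'grip_width': 0.0163, 'wrist_force': [0.0259, -0.5808, -0.7814], 'finger_force': 39.624, 'wrist_torque': [0.0065, -0.0108, 0.0357]}
```

Home should be near 0.2048, so I'll creep down to contact.

Request:
{"fn": "apply_moves", "kwargs": {"deltas": [{"dx": 0,"dy": 0,"dz": -0.5,"twist": 0},{"dx": 0,"dy": 0,"dz": -1,"twist": 0},{"dx": 0,"dy": 0,"dz": -1.5,"twist": 0},{"dx": 0,"dy": 0,"dz": -2,"twist": 0},{"dx": 0,"dy": 0,"dz": -2,"twist": 0}]}}

```text
time: 22.05
position: [0.576, 0.0481, 0.205]
tool_rot: [3.141, -0.0, 0.778]
wrist_force: [-0.2, 0.2, 0.3]
grip_width: 0.0162
finger_force: 39.7
```

Request:
{"fn": "apply_moves", "kwargs": {"deltas": [{"dx": 0,"dy": 0,"dz": -0.3,"twist": 0},{"dx": 0,"dy": 0,"dz": -0.6,"twist": 0},{"dx": 0,"dy": 0,"dz": -1,"twist": 0},{"dx": 0,"dy": 0,"dz": -1,"twist": 0},{"dx": 0,"dy": 0,"dz": -1,"twist": 0}]}}

```text
time: 22.55
position: [0.5762, 0.048, 0.2048]
tool_rot: [3.141, -0.001, 0.778]
wrist_force: [-0.7, 0.4, 4.6]
grip_width: 0.0164
finger_force: 40.2
```

Run:
```python
from h import *
show()
```

```text
{'time': 22.55, 'position': [0.5762, 0.048, 0.2048], 'tool_rot': [3.1406, -0.0007, 0.7785], 'grip_width': 0.0164, 'wrist_force': [-0.7139, 0.3865, 4.6343], 'finger_force': 40.2487, 'wrist_torque': [-0.0511, 0.1804, 0.0453]}
```

Contact came at exactly 0.2048, so the hanger is home. Unload, open, and back off straight up.

Request:
{"fn": "apply_moves", "kwargs": {"deltas": [{"dx": 0,"dy": 0,"dz": 0.8,"twist": 0},{"dx": 0,"dy": 0,"dz": 0.8,"twist": 0},{"dx": 0,"dy": 0,"dz": 0.8,"twist": 0},{"dx": 0,"dy": 0,"dz": 0.8,"twist": 0},{"dx": 0,"dy": 0,"dz": 0.8,"twist": 0}], "gripper": 0.55}}

```text
time: 23.05
position: [0.5758, 0.0481, 0.2045]
tool_rot: [-3.141, 0.0, 0.778]
wrist_force: [0.4, 0.4, -0.2]
grip_width: 0.0472
finger_force: 0.0
```

Request:
{"fn": "apply_moves", "kwargs": {"deltas": [{"dx": 0,"dy": 0,"dz": 15,"twist": 0},{"dx": 0,"dy": 0,"dz": 45,"twist": 0},{"dx": -15,"dy": -15,"dz": 80,"twist": 0},{"dx": -40,"dy": -40,"dz": 90,"twist": 0},{"dx": -50,"dy": -50,"dz": 90,"twist": 0}]}}

```text
time: 23.55
position: [0.5253, -0.0031, 0.2966]
tool_rot: [3.139, -0.001, 0.778]
wrist_force: [-0.0, -0.7, -0.5]
grip_width: 0.0472
finger_force: 0.0
```

Request:
{"fn": "apply_moves", "kwargs": {"deltas": [{"dx": 0,"dy": 0,"dz": 0,"twist": 0},{"dx": 0,"dy": 0,"dz": 0,"twist": 0},{"dx": 0,"dy": 0,"dz": 0,"twist": 0},{"dx": 0,"dy": 0,"dz": 0,"twist": 0},{"dx": 0,"dy": 0,"dz": 0,"twist": 0}]}}

```text
time: 24.05
position: [0.5262, -0.0014, 0.2941]
tool_rot: [-3.141, 0.0, 0.779]
wrist_force: [-0.5, 0.8, -0.0]
grip_width: 0.0468
finger_force: 0.0
```

Run:
```python
from h import *
show()
for n in('scene','side'):
    d=grab(n,n+'8.png'); b=[.5756,.048]
    print(n,'collar top',proj(d,b+[.164]),'hanger foot',proj(d,b+[.184]),'body top',proj(d,b+[.214]),'ring top',proj(d,b+[.23]))
    hsv=cv2.cvtColor(d['image'],cv2.COLOR_RGB2HSV); u,v=map(int,proj(d,b+[.2]))
    for j in range(v-22,v+26,2): print(j,''.join('#' if 12<hsv[j,i,0]<36 and hsv[j,i,1]>105 else '.' for i in range(u-22,u+23)))
    print('u0',u-22)
```

```text
{'time': 24.05, 'position': [0.5262, -0.0014, 0.2941], 'tool_rot': [-3.1407, 0.0004, 0.7792], 'grip_width': 0.0468, 'wrist_force': [-0.4583, 0.7545, -0.035], 'finger_force': 0.0, 'wrist_torque': [-0.0328, 0.0192, -0.031]}
scene collar top (np.float64(299.53629103040674), np.float64(198.8246988225186)) hanger foot (np.float64(299.58346277256874), np.float64(192.8609974202027)) body top (np.float64(299.65582940055043), np.float64(183.71202515427623)) ring top (np.float64(299.6952382968422), np.float64(178.7297438284821))
166 #############################################
168 #############################################
170 #############################################
172 #############################################
174 #############################################
176 #############################################
178 #############################################
180 #############################################
182 #############################################
184 #############################################
186 #############################################
188 #####################
[... 1439 characters left out ...]
.........##################################
200 ...........##################################
202 ..........###################################
204 ........#####################################
206 ..##########.......########........##########
208 #########.........#########...........#######
210 #######.........##############...........####
212 ##..#...........##############............###
214 #................############..............##
216 #...........................................#
218 ............................................#
220 ##..........................................#
222 ##...........................................
224 ##...........................................
u0 253
```

The flange rows match the collar height in both views. As a last check I'll isolate the hanger by differencing against the side picture taken before it was placed.

Run:
```python
from h import *
for a,b,r in(('side0','side8',(180,222,250,300)),('scene0','scene8',(165,210,278,322))):
    p,q=[cv2.imread('pics/%s.png'%i).astype(int) for i in(a,b)]
    m=np.abs(p-q).max(2)>22; y0,y1,x0,x1=r
    print(a)
    for y in range(y0,y1,1): print(y,''.join('#' if v else '.' for v in m[y,x0:x1]))
```

```text
side0
180 ..................................................
181 ..................................................
182 ..................................................
183 ..................................................
184 ..................................................
185 ..................................................
186 ..................................................
187 ..................................................
188 ..................................................
189 ..................................................
190 ..................................................
191 ..................................................
192 ..................................................
193 ......................#####.......................
194 ......................######......................
195 ......................##..###.....................
196 .......................######.....................
197 .......................#####......................
198 ......................#######.....................
199 ......................#######................
[... 2727 characters left out ...]
..............
196 ................##############..............
197 ...............################.............
198 ...............################.............
199 ...............################.............
200 ...............###############..............
201 ................##############..............
202 .................############...............
203 ...................########.................
204 ............................................
205 ............................................
206 ............................................
207 ............................................
208 ............................................
209 ............................................
```

The hanger stands upright and concentric, with its ring top at the expected height (side row 193, scene row 180). Handing in.

```bash
python3 -c "
from plant import *
print(hand_in())"
```

```text
the job is handed in; nothing more can be done
None
```

The bushing is pressed home in the lantern, the hanger stands on its neck, both are released, and the job is handed in at about 24 s of the 67 s allowed; no verdict was returned, and the highest push I read was about 14 N.

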